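# Set and lock the folding leg of an upside-down lap table

### The arm

A 6-joint arm with a two-finger parallel gripper is mounted at the origin on the work surface. World frame = base frame: x ahead of the robot, y to its left, z up, the work surface at z = 0. Lengths are in m, angles in degrees, forces in N, time in s.
With the tool pointing down it reaches from about 0.25 to 0.725 m from the base axis. Payload 9.7 kg.
Tool frame: the origin (TCP) lies between the finger pads; the fingertips stand 22 mm ahead of it and the grasp point (between the pads) lies 3 mm ahead of it; z points along the fingers, y is the line along which they close (so a half turn about z gives the same grasp; the last joint's range is limited). The gripper opens to 85 mm and grips with 20 to 120 N. Pads are 22 mm wide; open, the fingers measure 114 mm over their backs; the gripper's body (76 mm by 85 mm) begins 54 mm behind the grasp point. The pads swing forward as they close: fully open they stand 13 mm farther back than shut.
Start: joints at [66.578, 4.979, 10.078, 95.1, 0, 90], TCP at [0.219, 0.505, 0.253] pointing down, gripper open.
Joint ranges: [-179.16, 179.16], [-48.56, 103.87], [-65.8, 70.77], [-126.05, 130.52], [-82.76, 87.17], [-180, 180]. Speed limits (degrees/s): [127.2, 127.2, 147.25, 180, 180, 180].

### API

Orientations are given as [roll, pitch, yaw] about the fixed x, y, z axes, in that order (R = Rz(yaw) Ry(pitch) Rx(roll)).
In Python, from workcell import bot, viewer, finder gives the robot as it stands.
- The arm moves only by the tool move_arm, never from a script. Its arguments are lists of equal length, an entry for each row: "offset": the shift along the tool's x, y, z in cm, a list of three; "twist": the turn, a rotation vector about the tool's x, y, z in rad, a list of three; "grip": the opening, from 0 (shut) to 1 (fully open). In form: {"offset": [[x, y, z], ...], "twist": [[ax, ay, az], ...], "grip": [grip, ...]}. A call has 1 to 5 rows; each row shifts and turns the commanded pose from where the row before left it, along the tool's axes as they then stand; what a row does not reach is not made up. A row lasts 1/10 s, in which the tool goes at most 50 mm and 8.59 degrees, less where a joint would pass 70% of its speed; a pose out of reach is approached as far as the arm can. A call is refused whole if a number of a shift passes 5 or a number of a turn 0.15, either way. A call with a gripper value outside its range is refused whole. The fingers move at their own pace and stop on an object; "force" is the grip in N (left out, the last holds). Time passes only in rows, so rows that do not move let the fingers close. It gives the time, the measured TCP pose, the force, the opening and the grip force at its end, in the units of the state.
- bot.get_obs(): the state, without advancing time (a new reading comes with each control period).
- viewer.camera(name): name is "scene" or "top"; returns a dict with "color" (480x640x3 uint8, red, green, blue), "depth" (480x640 float32, m along the optical axis (not along the pixel's ray), 0 where there is no reading), "vfov" (degrees; the focal length in pixels is half the picture's height over the tangent of half this angle, whatever the lens; pixels are square), "cx", "cy" (the principal point, pixels), "position" and "attitude" of the camera in the world. Camera axes: x right, y down, z forward; pixel columns grow to the right and rows downward; lengths in m; the calibration is good to about 2 mm. A picture is of the moment at which its call begins.
- bot.job_done(): hands the job in; it is judged then, once.
Trained networks look in a picture, given as the dict that the camera call returned (one of the last four; its "shot" number tells which), for a name from the list of things; names that differ only in an ending like _2 or _b are one class to them, and where a whole thing is asked for, a point or a joint stands for the part that bears it (a point fixed in the world has none). Each returns a list of dicts, best first, with "p" (0 to 1); they miss things now and then, are a little off and sometimes report something else, mostly with a low value. They report only what shows in the picture. A call takes as long as a camera call.
- finder.boxes_of(picture, thing): "position" ([column, row] in pixels, amid what is visible of it).
- finder.pinpoint(picture, thing): "position" ([column, row] in pixels: a listed point, or the origin of a listed thing).
The state is a dict: "time": time; "q": joint angles; "qd": joint speeds; "joint_efforts": joint torques, N m; "ee_pos": TCP position; "tcp_rot": TCP orientation; "wrist_force": force on the tool from outside, world axes, zero at the start; "torque": the same for the moment, N m; "opening": finger opening in m; "grasp_force": force on a finger pad.
Only numpy, scipy, OpenCV 4.12 (cv2) and the standard library are available. Lean on these libraries where they do the work, as an engineer would, in place of code of your own. Each camera call takes 0.05 s, during which the arm holds its last target. There are 200 camera calls.

### The job

The lap table lies upside down on the coffee table, one leg already raised; the other leg is folded flat, its orange cam lever open and a light spring keeping it pushed out. Push this leg in until the rim of its black finger flange meets the red ring on the tube, hold it there against the spring, swing the cam lever fully shut against the collar while you hold it, and finish still holding: the program ends with the collar firmly gripped, the lever shut and the leg at its mark. Leave the other things lying about undisturbed.

Things in the scene. Friction and masses are not known exactly. Their poses are not given: they have to be found in the camera images.
- lap_table: Lap table, upside down, immovable: wooden panel 560 x 340 x 14 mm, underside up. Origin at the centre of the face lying on the coffee table; z up, x along the folded leg from hinge to foot, y across. The leg's axis is level, along x at y = 0, z = 44 mm (30 mm above the panel). Aluminium battens 12 mm wide, 10 mm high lie on the panel at y = +/-150 mm.
- hinge (a point): Fold hinge of the folded leg, on the leg axis, x = -255 mm on the lap table, 44 mm above the coffee table. From it the aluminium inner tube (20 mm diameter, black scale lines) runs along x into the leg: a white sleeve of 26 mm diameter that slides on the tube, 194 mm from flange to the end of its T foot, which is 282 mm wide (y) and 34 mm high.
- raised_leg: The table's other leg, already set and standing upright, immovable, 318 mm high; its axis is at x = +255 mm, y = 0 on the lap table, the T foot on its top is 282 mm wide along y. Its pose is given as the lap table's own. Do not hit it.
- collar: Black collar at the hinge end of the sleeve, part of the leg, centred on its axis. Origin on the axis at the flange's outer face (the one that looks at the ring); axes as the lap table. Finger flange x = 0 to 6 mm, 64 mm wide (y), 40 mm high; clamp body x = 6 to 42 mm, 30 mm wide, 36 mm high. The lever is on its +y flank; the flat flank at y = -15 mm is free.
- flange_back (a point): Foot-side face of the finger flange, on the leg axis, 6 mm from its outer face. The flange stands 17 mm proud of the clamp body on each side, so fingers astride the clamp body can push the leg in by this face.
- flange_rim (a point): Centre of the flange's outer face (leg axis), the same point as the collar's origin; it must meet the red ring.
- ring_face (a point): Red ring, 25 mm diameter and 4 mm thick, tight on the inner tube between hinge and collar; this point is the centre of its face that looks at the collar. Axes as the lap table. The flange can run over the ring: nothing stops it there.
- leg (a joint): How far the leg is pushed in, m: 0 fully out, up to 0.13; it grows as the collar moves towards the hinge (-x of the lap table). A spring inside pushes it out (45 N/m, about 3 to 5 N at the mark) against 1.5 N of friction: with the lever open it stays put only below about 0.03 and slides back out if let go at the mark.
- lever (a joint): Angle of the orange cam lever, rad: 0 shut (paddle upright, flat along the clamp body), 0.65 fully open. Its pin runs along the leg at y = +18 mm, z = -11 mm from the leg axis, the paddle pointing up from it. It stays where it is left and takes 1 to 8 N at its tip, pushed towards the collar, to shut. Shut, its cam clamps the leg lightly on the tube.
- lever_tip (a point): Outer upper end of the lever's paddle, 38 mm from the pin. The paddle is 24 mm long along the leg (11 to 35 mm behind the flange's outer face) and 6 mm thick. Its outer side lies at y = 22 mm from the leg axis when shut; open, the tip reaches out to y = 45 mm. So collar plus lever are 60 mm wide when open and 37 mm when shut.
- mug: Blue mug, 82 mm diameter, 94 mm high; bystander. Origin under its centre.
- candle: Amber glass jar candle, 72 mm diameter, 85 mm high; bystander. Origin under its centre.
- remote: Black remote control, 155 x 42 x 18 mm, lying; bystander. Origin under its centre.
- phone: Phone, 150 x 72 x 9 mm, lying; bystander. Origin under its centre.
- screwdriver: Screwdriver lying on the panel beside the hinge end of the leg; bystander. Origin on the panel under its middle, x along the tool.
- rubber_foot: Spare rubber foot, black, 34 mm diameter, 22 mm high, standing on the panel near the raised leg; bystander. Origin under its centre.

How it is judged:
By the outcome, as a careful person would: the job done as asked, in the order asked, and still so for the second after the job is handed in, while the arm keeps its last pose, push and grip.
It also fails if it takes over 42 s, if anything falls off the work surface, if the arm or the gripper's body presses on something with over 40 N, if the wrist force passes 120 N, or if a joint passes its speed limit or range.

## Working session

There is one attempt and no reset: what is moved stays moved. The work goes in short steps, Python scripts to look and compute and a tool call to move; the robot and the scene stay as the last step left them, time stands still between calls to the robot, and variables do not carry over. Pictures are saved under pics/ and viewed, at most 10 in all, crops included, and the job is handed in when it is done.

Besides the shell and the picture viewer there is one more tool, called after "Emit:" as name(argument=value, ...), one argument or row to a line, values as JSON. move_arm: Moves the arm, as the interface text tells. Its arguments: {"type":"object","properties":{"offset":{"type":"array","items":{"type":"array","items":{"type":"number"}}},"twist":{"type":"array","items":{"type":"array","items":{"type":"number"}}},"grip":{"type":"array","items":{"type":"number"}},"force":{"type":"number"}},"required":["offset","twist","grip"]}

```bash
ls; mkdir -p pics; cat > h.py <<'E'
import numpy as np, cv2
from workcell import bot, viewer, finder
from scipy.spatial.transform import Rotation as R
def rot(a):
    a=np.array(a,float)
    if a.shape==(3,3): return a
    if a.shape==(4,): return R.from_quat(a).as_matrix()
    return R.from_euler('xyz',a,degrees=True).as_matrix()
def px2w(p,uv,depth=None,plane=None):
    f=240/np.tan(np.radians(p['vfov'])/2)
    d=np.array([(uv[0]-p['cx'])/f,(uv[1]-p['cy'])/f,1.])
    M=rot(p['attitude']);o=np.array(p['position'])
    if plane is not None: return o+M@d*((plane-o[2])/(M@d)[2])
    if depth is None:
        u,v=int(round(uv[0])),int(round(uv[1]));depth=p['depth'][v,u]
    return o+M@d*depth
def save(p,name,crop=None,s=1):
    im=cv2.cvtColor(p['color'],cv2.COLOR_RGB2BGR)
    if crop: im=im[crop[1]:crop[3],crop[0]:crop[2]]
    cv2.imwrite('pics/'+name,cv2.resize(im,None,fx=s,fy=s,interpolation=cv2.INTER_CUBIC))
E
python3 - <<'E'
from h import *
print(bot.get_obs())
for c in('top','scene'):
    p=viewer.camera(c);save(p,c+'0.png');print(c,p['position'],p['attitude'],p['vfov'],p['cx'],p['cy'])
    for t in['lap_table','hinge','collar','flange_back','flange_rim','ring_face','lever_tip','raised_leg','mug','candle','remote','phone','screwdriver','rubber_foot']:
        for r in finder.pinpoint(p,t)[:2]:
            print(t,np.round(r['position'],1),round(r['p'],2),'surf',px2w(p,r['position']).round(3),'z44',px2w(p,r['position'],plane=.044).round(3))
E
```

```text
pics
{'time': 0.0, 'q': array([6.65771551e+01, 5.01035343e+00, 1.00336229e+01, 9.50991711e+01,
       2.36228218e-03, 9.00010480e+01]), 'qd': array([-0.02569849, -0.0755879 ,  0.06637319,  0.00112832, -0.04814587,
       -0.0184096 ]), 'joint_efforts': array([-5.90723466e-04, -5.20397830e+01,  4.64792204e+01,  1.64007564e-02,
        8.86619341e-05, -2.19160050e-06]), 'ee_pos': array([0.2185418 , 0.50449564, 0.25258277]), 'tcp_rot': array([-1.79924098e+02, -2.36089185e-03,  1.56576104e+02]), 'wrist_force': array([ 0.37833723, -0.48842843, -0.36521035]), 'torque': array([ 0.00358386,  0.00268809, -0.04843875]), 'grasp_force': 0.0, 'opening': 0.08544492326504563}
top [0.32535934 0.01892005 1.0931755 ] [-168.20936106    0.21754764  -99.26401217] 57.05730582526618 317.19197629506397 240.76284192530977
lap_table [328.1 214.6] 0.91 surf [ 0.61  -0.051  0.015] z44 [ 0.603 -0.049  0.044]
hinge [224.4 226.7] 0.77 surf [0.61  0.203 0.058] z44 [0.614 0.206 0.044]
collar [281.6 215.6] 0.87 surf [0.616 0.063 0.054] z44 [0.619 0.064 0.044]
flange_back [284.9 216.8] 0.53 surf [0.609 0.056 0.062] z4
[... 1591 characters left out ...]
9.6 389.7] 0.6 surf [ 0.615 -0.509  0.049] z44 [ 0.611 -0.509  0.044]
candle [ 84.5 342. ] 0.63 surf [ 0.44  -0.535  0.03 ] z44 [ 0.454 -0.534  0.044]
remote [466.7 209.6] 0.68 surf [0.598 0.499 0.018] z44 [0.619 0.466 0.044]
remote [337.6 248.8] 0.31 surf [0.506 0.093 0.013] z44 [0.534 0.07  0.044]
phone [421.  188.4] 0.95 surf [0.422 0.493 0.003] z44 [0.464 0.443 0.044]
phone [ 85.5 340.4] 0.71 surf [ 0.438 -0.532  0.032] z44 [ 0.451 -0.531  0.044]
screwdriver [334.8 247.7] 0.93 surf [0.499 0.089 0.014] z44 [0.527 0.067 0.044]
screwdriver [465.3 209.5] 0.52 surf [0.595 0.495 0.018] z44 [0.616 0.463 0.044]
rubber_foot [235.5 308.2] 0.43 surf [ 0.534 -0.227  0.016] z44 [ 0.559 -0.236  0.044]
```

```bash
python3 - <<'E'
from h import *
p=viewer.camera('top');save(p,'topc.png',(190,130,460,310),2.9)
p=viewer.camera('scene');save(p,'scenec.png',(180,120,480,345),2.6)
E
```

```text
(no output)
```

View pics/topc.png

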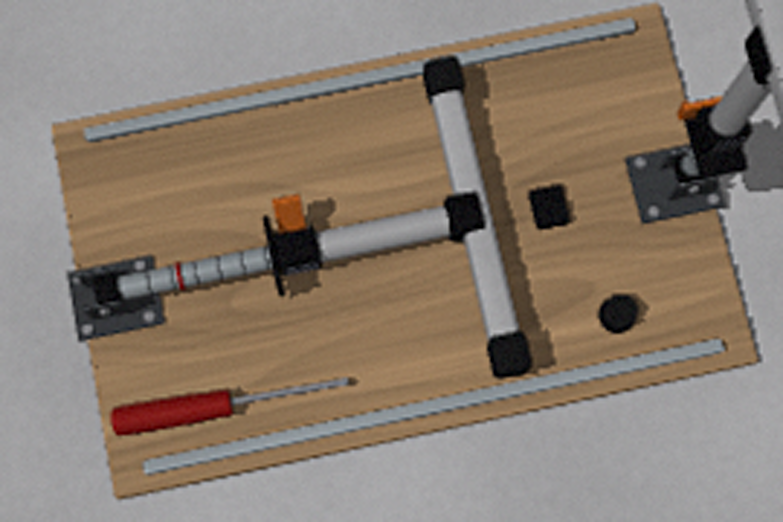

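View pics/scenec.png

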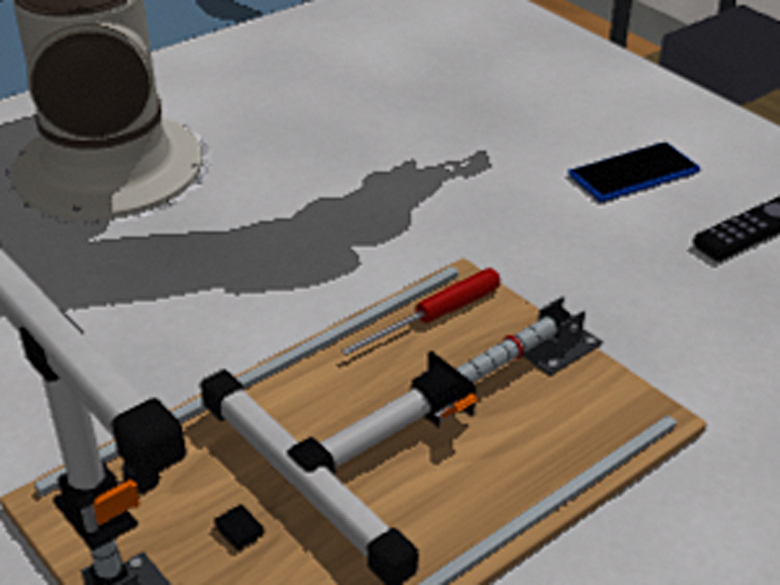

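The top crop shows the ring at about (252,225) and the flange at about (284,218) in the full picture. The open orange lever is on the far (+x world) side. Next I fit the axis and measure the ring–flange gap.

```bash
python3 - <<'E'
from h import *
def cloud(p):
    f=240/np.tan(np.radians(p['vfov'])/2)
    v,u=np.mgrid[:480,:640]
    d=np.stack([(u-p['cx'])/f,(v-p['cy'])/f,np.ones(u.shape)],-1)*p['depth'][...,None]
    return d@rot(p['attitude']).T+np.array(p['position'])
for c in('top','scene'):
    p=viewer.camera(c);W=cloud(p);col=p['color'].astype(int)
    x,y,z=W[...,0],W[...,1],W[...,2]
    hsv=cv2.cvtColor(p['color'],cv2.COLOR_RGB2HSV).astype(int)
    wood=(hsv[...,0]>8)&(hsv[...,0]<25)&(hsv[...,1]>70)&(abs(z-.014)<.008)&(p['depth']>0)&(abs(x-.6)<.3)&(abs(y+.05)<.4)
    r=cv2.minAreaRect(np.c_[x[wood],y[wood]].astype(np.float32)*1000);print(c,'wood rect',np.round(r[0],1),np.round(r[1],1),round(r[2],2),'z',np.median(z[wood]).round(4))
    # white sleeve
    sl=(hsv[...,1]<40)&(hsv[...,2]>110)&(z>.035)&(z<.065)&(abs(x-.61)<.03)&(y>-.08)&(y<.035)
    P=np.c_[x[sl],y[sl]];k=np.polyfit(P[:,1],P[:,0],1);print('sleeve x=',k,'ang',np.degrees(np.arctan(k[0])),'n',sl.sum(),'ztop',np.percentile(z[sl],95))
    red=(col[...,0]>90)&(col[...,1]<.55*col[...,0])&(col[...,2]<.6*col[...,0])&(abs(x-.61)<.03)&(y>.09)&(y<.18)
    vv,uu=np.where(red)
    wt=(col[...,0]-(col[...,1]+col[...,2])/2)[red]
    print('ring px',np.average(uu,weights=wt),np.average(vv,weights=wt),red.sum(),W[red].mean(0).round(4), W[red].min(0).round(3),W[red].max(0).round(3))
    blk=(col.max(-1)<70)&(z>.03)&(abs(x-.61)<.05)&(y>.0)&(y<.09)
    print('black n',blk.sum(),'y max pct',np.percentile(y[blk],[1,50,90,95,99,100]).round(4),'x',np.percentile(x[blk],[0,2,50,98,100]).round(4),'z',z[blk].max())
    org=(hsv[...,0]<20)&(hsv[...,1]>170)&(hsv[...,2]>90)&(z>.03)&(abs(x-.64)<.05)&(abs(y-.05)<.04)
    print('lever',org.sum(),W[org].min(0).round(4),W[org].max(0).round(4))
E
```

```text
top wood rect [616.5 -49. ] [339.5 560.1] 2.8 z 0.0148
sleeve x= [-0.05063888  0.61245918] ang -2.8989181589275197 n 383 ztop 0.05974054636266883
ring px 251.367136659436 224.6372017353579 10 [0.6048 0.1387 0.0553] [0.597 0.137 0.053] [0.615 0.14  0.058]
black n 287 y max pct [0.0197 0.0432 0.0587 0.0603 0.0641 0.0853] x [0.58   0.581  0.6081 0.6345 0.6415] z 0.06737695852323333
lever 104 [0.627  0.0291 0.0397] [0.6563 0.0515 0.0662]
scene wood rect [616.7 -49.1] [341.9 561.5] 2.78 z 0.0132
sleeve x= [-0.05070274  0.61805852] ang -2.902567386246087 n 300 ztop 0.057750549406160666
ring px 377.6413390010627 250.87566418703506 10 [0.6076 0.1414 0.0494] [0.598 0.136 0.013] [0.617 0.154 0.058]
black n 326 y max pct [0.0185 0.043  0.0577 0.0592 0.0755 0.0865] x [0.5828 0.5864 0.6237 0.6412 0.644 ] z 0.06584712131600812
lever 36 [0.6295 0.027  0.0374] [0.6578 0.0616 0.065 ]
```

```bash
cat >> h.py <<'E'
C=np.array([.6166,-.049]);T=np.radians(2.82);X=np.array([np.sin(T),-np.cos(T)]);Y=np.array([np.cos(T),np.sin(T)])
def w(s,t,z): return np.array([*(C+s*X+t*Y),z])
def tab(P): d=np.array(P)[:2]-C; return np.array([d@X,d@Y])
def proj(p,P):
    f=240/np.tan(np.radians(p['vfov'])/2)
    c=(np.array(P)-p['position'])@rot(p['attitude'])
    return c[...,0]/c[...,2]*f+p['cx'],c[...,1]/c[...,2]*f+p['cy']
def prof(p,ss,ts,z):
    G=np.array([[w(s,t,z) for s in ss] for t in ts]);u,v=proj(p,G)
    return cv2.remap(p['color'],u.astype(np.float32),v.astype(np.float32),cv2.INTER_LINEAR).astype(float).mean(0)
E
python3 - <<'E'
from h import *
p=viewer.camera('top')
ss=np.arange(-.200,-.172,.001);q=prof(p,ss,np.arange(-.006,.007,.002),.0555)
print('ring',[(round(1000*s),int(a[0]-a[1])) for s,a in zip(ss,q)])
for ts in(np.arange(-.029,-.02,.002),np.arange(.02,.029,.002)):
    ss=np.arange(-.122,-.09,.001);q=prof(p,ss,ts,.064 if 0 else .058)
    print('fl',[(round(1000*s),int(a.mean())) for s,a in zip(ss,q)])
p=viewer.camera('scene')
ss=np.arange(-.200,-.172,.001);q=prof(p,ss,np.arange(0.003,.009,.002),.0535)
print('ring sc',[(round(1000*s),int(a[0]-a[1])) for s,a in zip(ss,q)])
# top-edge of flange in depth
save(viewer.camera('top'),'f.png',(235,195,310,245),10.6)
E
```

```text
ring [(-200, -5), (-199, -5), (-198, -5), (-197, -5), (-196, -6), (-195, -7), (-194, -6), (-193, -3), (-192, 4), (-191, 21), (-190, 51), (-189, 82), (-188, 87), (-187, 64), (-186, 28), (-185, 4), (-184, -7), (-183, -10), (-182, -8), (-181, -6), (-180, -5), (-179, -5), (-178, -5), (-177, -5), (-176, -4), (-175, -3), (-174, -3), (-173, -4), (-172, -5)]
fl [(-122, 112), (-121, 113), (-120, 113), (-119, 113), (-118, 114), (-117, 114), (-116, 115), (-115, 116), (-114, 114), (-113, 108), (-112, 98), (-111, 72), (-110, 40), (-109, 15), (-108, 11), (-107, 16), (-106, 30), (-105, 46), (-104, 60), (-103, 68), (-102, 68), (-101, 61), (-100, 57), (-99, 59), (-98, 60), (-97, 59), (-96, 59), (-95, 60), (-94, 61), (-93, 60), (-92, 60), (-91, 61)]
fl [(-122, 115), (-121, 115), (-120, 116), (-119, 116), (-118, 116), (-117, 117), (-116, 119), (-115, 121), (-114, 119), (-113, 114), (-112, 104), (-111, 76), (-110, 41), (-109, 16), (-108, 9), (-107, 14), (-106, 32), (-105, 56), (-104, 82), (-103, 103), (-102, 114), (-101, 108), (-100, 95), (-99, 75), (-98, 60), (-97, 55), (-96, 59), (-95, 67), (-94, 74), (-93, 78), (-92, 79), (-91, 79)]
ring sc [(-200, -6), (-199, -7), (-198, -8), (-197, -7), (-196, -7), (-195, -4), (-194, 5), (-193, 21), (-192, 41), (-191, 64), (-190, 84), (-189, 93), (-188, 85), (-187, 58), (-186, 29), (-185, 4), (-184, -7), (-183, -11), (-182, -12), (-181, -11), (-180, -9), (-179, -8), (-178, -7), (-177, -6), (-176, -5), (-175, -5), (-174, -5), (-173, -5), (-172, -5)]
```

View pics/f.png

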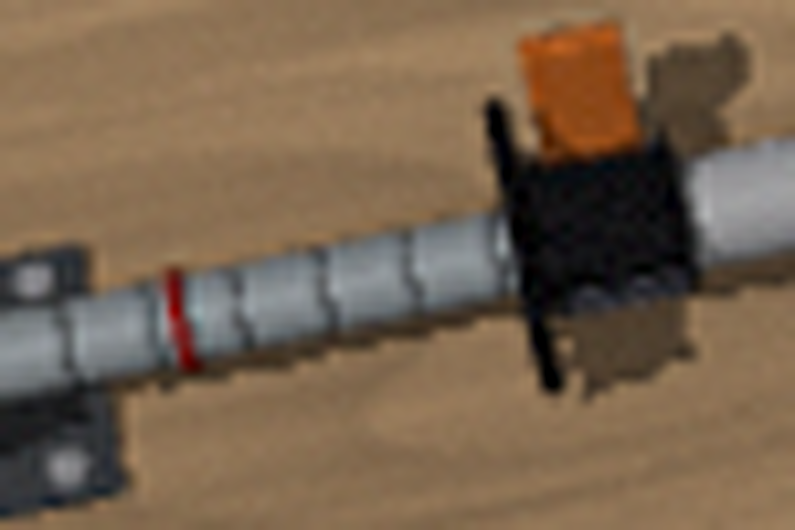

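```bash
python3 - <<'E'
from h import *
o=bot.get_obs();P=o['ee_pos'];M=rot(o['tcp_rot'])
tgt=w(-.088,.014,.14);print(tgt)
Mt=np.c_[[*-X,0],[*Y,0],[0,0,-1]]
rv=R.from_matrix(M.T@Mt).as_rotvec();print(rv)
n=15;d=(tgt-P)/n;A=M
for i in range(n):
    print((A.T@d*100).round(2).tolist(),(rv/n).round(4).tolist());A=A@R.from_rotvec(rv/n).as_matrix()
E
```

```text
[0.62625359 0.03958221 0.14      ]
[-2.14316254e-05 -4.83772051e-05  1.11282325e+00]
[-3.73, -1.77, 0.76] [-0.0, -0.0, 0.0742]
[-3.85, -1.48, 0.76] [-0.0, -0.0, 0.0742]
[-3.95, -1.19, 0.76] [-0.0, -0.0, 0.0742]
[-4.02, -0.9, 0.76] [-0.0, -0.0, 0.0742]
[-4.08, -0.6, 0.76] [-0.0, -0.0, 0.0742]
[-4.11, -0.29, 0.76] [-0.0, -0.0, 0.0742]
[-4.12, 0.01, 0.76] [-0.0, -0.0, 0.0742]
[-4.11, 0.32, 0.76] [-0.0, -0.0, 0.0742]
[-4.08, 0.62, 0.76] [-0.0, -0.0, 0.0742]
[-4.02, 0.92, 0.76] [-0.0, -0.0, 0.0742]
[-3.94, 1.22, 0.76] [-0.0, -0.0, 0.0742]
[-3.84, 1.51, 0.76] [-0.0, -0.0, 0.0742]
[-3.72, 1.79, 0.76] [-0.0, -0.0, 0.0742]
[-3.57, 2.06, 0.76] [-0.0, -0.0, 0.0742]
[-3.41, 2.32, 0.76] [-0.0, -0.0, 0.0742]
```

Emit:
move_arm(
  offset=[
    [-3.73,-1.77,0.76],
    [-3.85,-1.48,0.76],
    [-3.95,-1.19,0.76],
    [-4.02,-0.9,0.76],
    [-4.08,-0.6,0.76],
  ],
  twist=[
    [0,0,0.0742],
    [0,0,0.0742],
    [0,0,0.0742],
    [0,0,0.0742],
    [0,0,0.0742],
  ],
  grip=[1,1,1,1,1],
)

```text
time: 2.35
ee_pos: [0.3554, 0.3483, 0.2151]
tcp_rot: [180.0, 0.0, 135.2]
wrist_force: [0.3, 1.0, 0.1]
opening: 0.0858
grasp_force: 0.0
```

Emit:
move_arm(
  offset=[
    [-4.11,-0.29,0.76],
    [-4.12,0.01,0.76],
    [-4.11,0.32,0.76],
    [-4.08,0.62,0.76],
    [-4.02,0.92,0.76],
  ],
  twist=[
    [0,0,0.0742],
    [0,0,0.0742],
    [0,0,0.0742],
    [0,0,0.0742],
    [0,0,0.0742],
  ],
  grip=[1,1,1,1,1],
)

```text
time: 2.85
ee_pos: [0.4914, 0.1931, 0.1772]
tcp_rot: [180.0, -0.0, 113.9]
wrist_force: [0.8, 1.0, 0.5]
opening: 0.0855
grasp_force: 0.0
```

Emit:
move_arm(
  offset=[
    [-3.94,1.22,0.76],
    [-3.84,1.51,0.76],
    [-3.72,1.79,0.76],
    [-3.57,2.06,0.76],
    [-3.41,2.32,0.76],
  ],
  twist=[
    [0,0,0.0742],
    [0,0,0.0742],
    [0,0,0.0742],
    [0,0,0.0742],
    [0,0,0.0742],
  ],
  grip=[1,1,1,1,1],
)

```text
time: 3.35
ee_pos: [0.6275, 0.0381, 0.139]
tcp_rot: [180.0, -0.0, 92.6]
wrist_force: [0.6, 1.7, 0.3]
opening: 0.0854
grasp_force: 0.0
```

Emit:
move_arm(
  offset=[
    [0,0,0],
    [0,0,0],
  ],
  twist=[
    [0,0,0],
    [0,0,0],
  ],
  grip=[1,1],
)

```text
time: 3.55
ee_pos: [0.6266, 0.0388, 0.1385]
tcp_rot: [-179.9, -0.0, 92.7]
wrist_force: [0.7, -0.3, -0.3]
opening: 0.0852
grasp_force: 0.0
```

```bash
cat > st.py <<'E'
from h import *
o=bot.get_obs()
print('t',o['time'],'s,t',(1000*tab(o['ee_pos'])).round(2),'z',(1000*o['ee_pos'][2]).round(2),o['tcp_rot'].round(2),'F(X,Y,z)',(o['wrist_force'][:2]@X).round(2),(o['wrist_force'][:2]@Y).round(2),o['wrist_force'][2].round(2),'open',round(1000*o['opening'],1),o['grasp_force'])
E
python3 st.py
```

```text
t 3.55 s,t [-87.24  14.27] z 138.52 [-1.7992e+02 -1.0000e-02  9.2740e+01] F(X,Y,z) 0.38 0.71 -0.31 open 85.2 0.0
```

Emit:
move_arm(
  offset=[
    [0,0,3],
    [0,0,3],
    [0,0,1.5],
    [0,0,1.1],
    [0,0,0],
  ],
  twist=[
    [0,0,0],
    [0,0,0],
    [0,0,0],
    [0,0,0],
    [0,0,0],
  ],
  grip=[1,1,1,1,1],
)

```text
time: 4.05
ee_pos: [0.6259, 0.0401, 0.0526]
tcp_rot: [-179.9, 0.0, 92.9]
wrist_force: [0.7, 0.3, 0.6]
opening: 0.0851
grasp_force: 0.0
```

Emit:
move_arm(
  offset=[
    [0,0.15,0],
    [0,0.15,0],
    [0,0,0],
  ],
  twist=[
    [0,0,0],
    [0,0,0],
    [0,0,0],
  ],
  grip=[0.91,0.82,0.82],
  force=20,
)

```text
time: 4.35
ee_pos: [0.6303, 0.0398, 0.0545]
tcp_rot: [179.9, -0.0, 92.8]
wrist_force: [0.8, 0.5, 0.6]
opening: 0.0703
grasp_force: 0.0
```

```bash
python3 st.py; python3 - <<'E'
from h import *
save(viewer.camera('scene'),'s1.png',(280,180,440,300),5)
E
```

```text
t 4.35 s,t [-88.02  18.08] z 54.46 [179.9   -0.    92.81] F(X,Y,z) -0.43 0.84 0.6 open 70.3 0.0
```

View pics/s1.png

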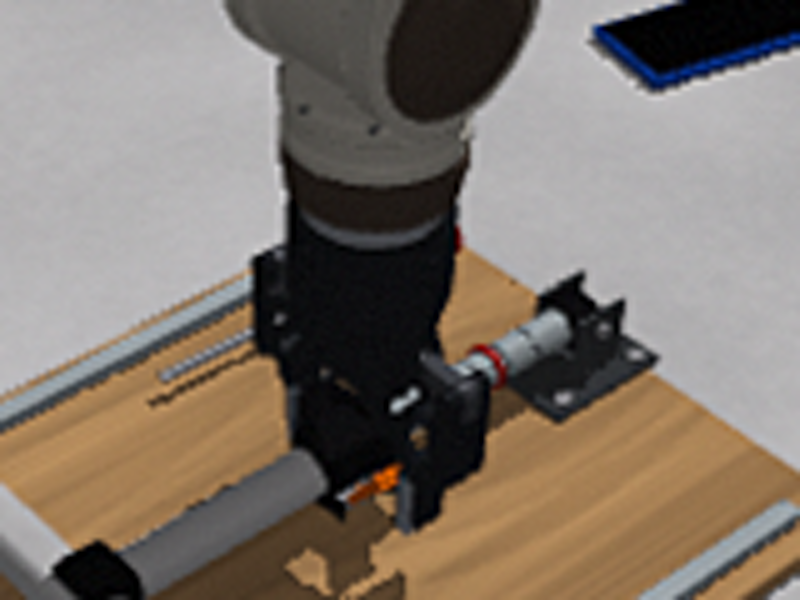

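Emit:
move_arm(
  offset=[
    [0.4,0,0],
    [0.2,0,0],
    [0.2,0,0],
    [0,0,0],
  ],
  twist=[
    [0,0,0],
    [0,0,0],
    [0,0,0],
    [0,0,0],
  ],
  grip=[0.82,0.82,0.82,0.82],
)

```text
time: 4.8
ee_pos: [0.6292, 0.0479, 0.0534]
tcp_rot: [180.0, 0.0, 92.8]
wrist_force: [1.0, -0.6, -0.0]
opening: 0.07
grasp_force: 0.2
```

```bash
python3 st.py; python3 - <<'E'
from h import *
p=viewer.camera('top')
for ts in(np.arange(-.029,-.02,.002),np.arange(.02,.029,.002)):
    ss=np.arange(-.122,-.09,.001);q=prof(p,ss,ts,.058)
    print('fl',[(round(1000*s),int(a.mean())) for s,a in zip(ss,q)])
save(p,'t2.png',(215,170,335,260),6.6)
E
python3 st.py
```

```text
t 4.8 s,t [-96.21  17.32] z 53.43 [1.7999e+02 1.0000e-02 9.2820e+01] F(X,Y,z) 0.63 1.0 -0.02 open 70.0 0.17980745527893305
fl [(-122, 153), (-121, 153), (-120, 152), (-119, 152), (-118, 152), (-117, 152), (-116, 152), (-115, 151), (-114, 151), (-113, 150), (-112, 151), (-111, 151), (-110, 151), (-109, 150), (-108, 150), (-107, 150), (-106, 149), (-105, 149), (-104, 148), (-103, 148), (-102, 148), (-101, 147), (-100, 147), (-99, 146), (-98, 146), (-97, 145), (-96, 145), (-95, 145), (-94, 144), (-93, 144), (-92, 144), (-91, 144)]
fl [(-122, 152), (-121, 152), (-120, 152), (-119, 151), (-118, 151), (-117, 151), (-116, 151), (-115, 151), (-114, 150), (-113, 149), (-112, 149), (-111, 149), (-110, 150), (-109, 149), (-108, 149), (-107, 148), (-106, 147), (-105, 147), (-104, 146), (-103, 146), (-102, 146), (-101, 145), (-100, 144), (-99, 144), (-98, 144), (-97, 144), (-96, 143), (-95, 143), (-94, 143), (-93, 143), (-92, 142), (-91, 141)]
t 4.85 s,t [-96.22  17.28] z 53.35 [ 1.800e+02 -1.000e-02  9.282e+01] F(X,Y,z) 0.05 -0.6 -0.96 open 70.0 0.00014661774002888706
```

View pics/t2.png

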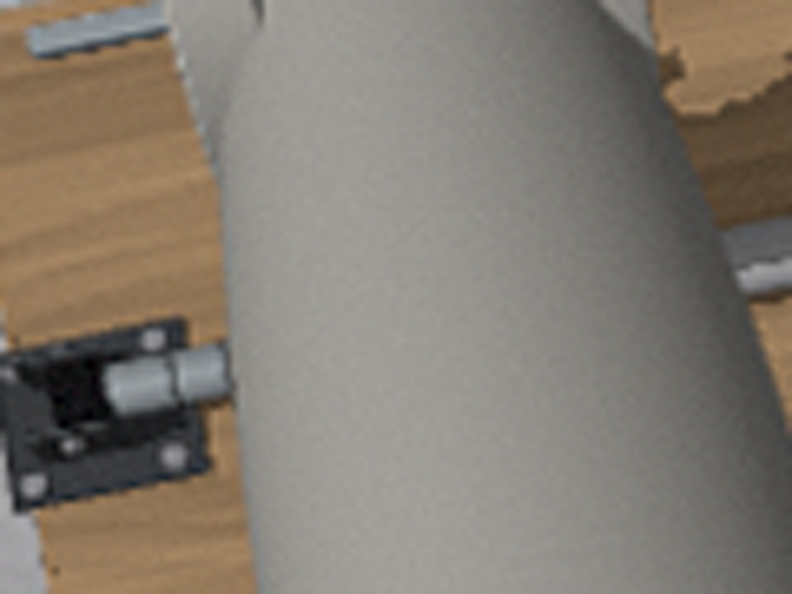

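The arm hides the collar from the top camera, but the T foot moves rigidly with it, so I use the foot to measure travel. I push most of the way first.

Emit:
move_arm(
  offset=[
    [0.5,0,0],
    [0.8,0,0],
    [0.8,0,0],
    [0.8,0,0],
    [0.8,0,0],
  ],
  twist=[
    [0,0,0],
    [0,0,0],
    [0,0,0],
    [0,0,0],
    [0,0,0],
  ],
  grip=[0.82,0.82,0.82,0.82,0.82],
)

```text
time: 5.35
ee_pos: [0.6273, 0.0854, 0.0533]
tcp_rot: [180.0, 0.0, 92.8]
wrist_force: [0.8, -4.7, 1.3]
opening: 0.07
grasp_force: 2.2
```

```bash
python3 st.py; cat > foot.py <<'E'
from h import *
def edges(p,ts,z=.058):
    ss=np.arange(-.07,.14,.0005);q=prof(p,ss,ts,z).mean(-1)
    return ss,q
def shift(c,ts):
    p=viewer.camera(c);b=dict(p);b['color']=cv2.cvtColor(cv2.imread('pics/%s0.png'%c),cv2.COLOR_BGR2RGB)
    ss,q1=edges(p,ts);_,q0=edges(b,ts)
    i=(ss>.045)&(ss<.100);t0=q0[i]-q0[i].mean();best=[]
    n0=np.where(i)[0][0];L=i.sum()
    for k in range(0,n0+1):
        a=q1[k:k+L];a=a-a.mean();best.append(a@t0/np.linalg.norm(a)/np.linalg.norm(t0))
    k=int(np.argmax(best));f=np.polyfit([-1,0,1],best[k-1:k+2],2) if 0<k<n0 else [1,0,0]
    print(c,'shift mm',round((n0-k+f[1]/2/f[0])*.5,2),'corr',round(max(best),3))
for c,ts in(('top',np.arange(.06,.11,.004)),('top',np.arange(-.11,-.06,.004)),('scene',np.arange(.06,.11,.004)),('scene',np.arange(-.11,-.06,.004))): shift(c,ts)
E
python3 foot.py
```

```text
t 5.35 s,t [-133.7    17.26] z 53.28 [1.800e+02 2.000e-02 9.282e+01] F(X,Y,z) 4.74 0.58 1.35 open 70.0 2.2087662667036057
top shift mm 38.54 corr 0.979
top shift mm 39.95 corr 0.993
scene shift mm 36.81 corr 0.883
scene shift mm 39.12 corr 0.997
```

Emit:
move_arm(
  offset=[
    [0.8,0,0],
    [0.8,0,0],
    [0.8,0,0],
    [0.6,0,0],
    [0.4,0,0],
  ],
  twist=[
    [0,0,0],
    [0,0,0],
    [0,0,0],
    [0,0,0],
    [0,0,0],
  ],
  grip=[0.82,0.82,0.82,0.82,0.82],
)

```text
time: 6.05
ee_pos: [0.6256, 0.1187, 0.0533]
tcp_rot: [-180.0, 0.0, 92.8]
wrist_force: [1.3, -5.6, 1.7]
opening: 0.07
grasp_force: 2.9
```

Emit:
move_arm(
  offset=[
    [0,0,0],
    [0,0,0],
  ],
  twist=[
    [0,0,0],
    [0,0,0],
  ],
  grip=[0.82,0.82],
)

```text
time: 6.25
ee_pos: [0.6256, 0.1188, 0.0533]
tcp_rot: [-180.0, -0.0, 92.8]
wrist_force: [0.5, -3.2, 0.8]
opening: 0.0699
grasp_force: 1.3
```

```bash
python3 st.py;python3 foot.py; python3 st.py; python3 - <<'E'
from h import *
save(viewer.camera('scene'),'s3.png',(320,200,440,290),6.6)
E
```

```text
t 6.25 s,t [-167.18   17.28] z 53.28 [-1.800e+02 -2.000e-02  9.282e+01] F(X,Y,z) 3.25 0.38 0.76 open 69.9 1.3474233448505402
top shift mm 71.73 corr 0.958
top shift mm 71.77 corr 0.98
scene shift mm 69.09 corr 0.877
scene shift mm 71.81 corr 0.994
t 6.45 s,t [-166.93   17.27] z 53.27 [-1.80e+02 -1.00e-02  9.28e+01] F(X,Y,z) 2.16 0.43 1.0 open 69.8 1.3436351716518402
```

View pics/s3.png

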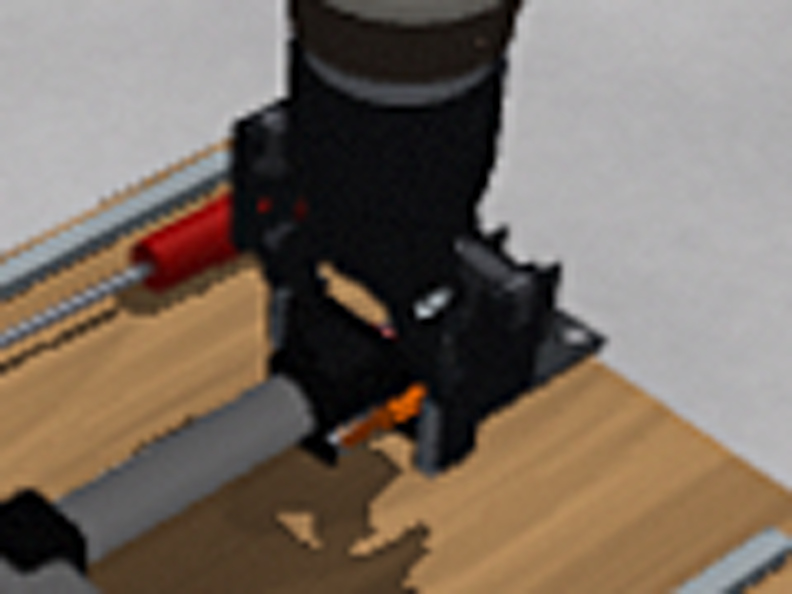

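```bash
cat > edge.py <<'E'
from h import *
def cross(ss,q,lo,hi):
    i=(ss>=lo)&(ss<=hi);s,v=ss[i],q[i];m=(v.min()+v.max())/2
    k=np.where(np.diff(np.sign(v-m)))[0]
    return [round(1000*(s[j]+(m-v[j])/(v[j+1]-v[j])*(s[j+1]-s[j])),2) for j in k]
ss=np.arange(-.15,.13,.0005)
for c,ts,z,nm,w0 in(('top',np.arange(-.11,-.05,.004),.06,'barN',(.04,.1)),('top',np.arange(.05,.11,.004),.06,'barP',(.04,.1)),('top',np.arange(-.007,.008,.002),.06,'cap',(.04,.11)),('scene',np.arange(-.11,-.05,.004),.06,'barN',(.04,.1)),('scene',np.arange(-.003,.008,.002),.056,'sleeve',(-.09,-.05)),('scene',np.arange(-.006,.006,.002),.06,'cap',(.04,.11))):
    p=viewer.camera(c);b=dict(p);b['color']=cv2.cvtColor(cv2.imread('pics/%s0.png'%c),cv2.COLOR_BGR2RGB)
    a0=cross(ss,prof(b,ss,ts,z).mean(-1),*w0);a1=cross(ss,prof(p,ss,ts,z).mean(-1),w0[0]-.073,w0[1]-.073)
    print(c,nm,a0,a1)
E
python3 edge.py; python3 st.py
```

```text
top barN [np.float64(75.69), np.float64(96.47)] [np.float64(3.36)]
top barP [np.float64(46.36), np.float64(51.15), np.float64(75.74)] [np.float64(4.18)]
top cap [np.float64(41.96), np.float64(71.13), np.float64(78.19), np.float64(93.54)] [np.float64(-30.57), np.float64(-0.98)]
scene barN [np.float64(79.64)] [np.float64(7.71)]
scene sleeve [np.float64(-68.4)] [np.float64(-141.98)]
scene cap [np.float64(43.48), np.float64(73.51), np.float64(83.55), np.float64(87.88), np.float64(88.03)] [np.float64(-29.07), np.float64(1.33)]
t 6.8 s,t [-166.89   17.3 ] z 53.3 [1.80e+02 1.00e-02 9.28e+01] F(X,Y,z) 2.81 1.44 1.04 open 70.0 1.635444089770317
```

Emit:
move_arm(
  offset=[
    [0.2,0,0],
    [0.08,0,0],
    [0,0,0],
    [0,0,0],
  ],
  twist=[
    [0,0,0],
    [0,0,0],
    [0,0,0],
    [0,0,0],
  ],
  grip=[0.82,0.82,0.82,0.82],
)

```text
time: 7.2
ee_pos: [0.6255, 0.1212, 0.0533]
tcp_rot: [180.0, 0.0, 92.8]
wrist_force: [1.4, -5.1, 2.0]
opening: 0.0704
grasp_force: 2.6
```

```bash
sed -i 's/np.float64//' edge.py; python3 edge.py | sed 's/np.float64//g'; python3 st.py
```

```text
top barN [(75.69), (96.47)] [(0.71), (24.46)]
top barP [(46.36), (51.15), (75.74)] [(1.7)]
top cap [(41.96), (71.13), (78.19), (93.54)] [(-3.57)]
scene barN [(79.64)] [(4.87)]
scene sleeve [(-68.4)] [(-144.44)]
scene cap [(43.48), (73.51), (83.55), (87.88), (88.03)] [(-31.23), (-1.18)]
t 7.5 s,t [-169.53   17.29] z 53.29 [-1.80e+02  3.00e-02  9.28e+01] F(X,Y,z) 5.88 0.39 0.4 open 70.0 2.520078644156456
```

Emit:
move_arm(
  offset=[
    [0.05,-0.32,0],
    [0,-0.32,0],
    [0,-0.32,0],
    [0,-0.32,0],
    [0,0,0],
  ],
  twist=[
    [0,0,0],
    [0,0,0],
    [0,0,0],
    [0,0,0],
    [0,0,0],
  ],
  grip=[0.74,0.66,0.58,0.5,0.5],
  force=30,
)

```text
time: 8.0
ee_pos: [0.6134, 0.1211, 0.0547]
tcp_rot: [179.8, 0.0, 92.8]
wrist_force: [0.9, -5.7, 3.6]
opening: 0.0423
grasp_force: 2.6
```

```bash
python3 edge.py | sed 's/np.float64//g'; python3 st.py
```

```text
top barN [(75.69), (96.47)] [(0.13), (24.19)]
top barP [(46.36), (51.15), (75.74)] [(0.98)]
top cap [(41.96), (71.13), (78.19), (93.54)] [(-4.19)]
scene barN [(79.64)] [(4.32)]
scene sleeve [(-68.4)] [(-144.52)]
scene cap [(43.48), (73.51), (83.55), (87.88), (88.03)] [(-32.23), (-2.0), (-2.0)]
t 8.3 s,t [-170.03    4.88] z 53.91 [1.7993e+02 2.0000e-02 9.2780e+01] F(X,Y,z) 5.45 0.39 4.57 open 42.6 2.568504698574543
```

Emit:
move_arm(
  offset=[
    [0,-0.1,0],
    [0,-0.03,0],
    [0,0,0],
    [0,0,0],
    [0,0,0],
  ],
  twist=[
    [0,0,0],
    [0,0,0],
    [0,0,0],
    [0,0,0],
    [0,0,0],
  ],
  grip=[0.46,0.43,0.4,0.35,0.3],
  force=30,
)

```text
time: 8.8
ee_pos: [0.6118, 0.121, 0.0543]
tcp_rot: [179.9, 0.0, 92.8]
wrist_force: [-0.1, -5.2, 6.2]
opening: 0.0364
grasp_force: 31.6
```

```bash
python3 edge.py | sed 's/np.float64//g'; python3 st.py
```

```text
top barN [(75.69), (96.47)] [(0.2), (24.18)]
top barP [(46.36), (51.15), (75.74)] [(0.78)]
top cap [(41.96), (71.13), (78.19), (93.54)] [(-4.12)]
scene barN [(79.64)] [(4.29)]
scene sleeve [(-68.4)] [(-144.55)]
scene cap [(43.48), (73.51), (83.55), (87.88), (88.03)] [(-32.25), (-2.02)]
t 9.1 s,t [-170.03    3.6 ] z 54.26 [1.7992e+02 2.0000e-02 9.2780e+01] F(X,Y,z) 5.36 -1.16 6.25 open 36.4 31.596934385597706
```

Opening is 36.4 mm, so the lever is shut (37 mm expected), and the mark is held. I firm the grip and check the picture.

Emit:
move_arm(
  offset=[
    [0,0,0],
    [0,0,0],
    [0,0,0],
    [0,0,0],
    [0,0,0],
  ],
  twist=[
    [0,0,0],
    [0,0,0],
    [0,0,0],
    [0,0,0],
    [0,0,0],
  ],
  grip=[0.3,0.3,0.3,0.3,0.3],
  force=60,
)

```text
time: 9.6
ee_pos: [0.6117, 0.121, 0.0544]
tcp_rot: [179.9, 0.0, 92.8]
wrist_force: [-1.2, -5.9, 7.4]
opening: 0.0354
grasp_force: 61.5
```

```bash
python3 edge.py | sed 's/np.float64//g'; python3 st.py; python3 - <<'E'
from h import *
save(viewer.camera('scene'),'s4.png',(320,200,440,290),6.6)
E
```

```text
top barN [(75.69), (96.47)] [(0.13), (24.0)]
top barP [(46.36), (51.15), (75.74)] [(0.84)]
top cap [(41.96), (71.13), (78.19), (93.54)] [(-4.07)]
scene barN [(79.64)] [(4.33)]
scene sleeve [(-68.4)] [(-144.5)]
scene cap [(43.48), (73.51), (83.55), (87.88), (88.03)] [(-32.26), (-2.04)]
t 9.9 s,t [-170.      3.49] z 54.42 [1.7992e+02 3.0000e-02 9.2790e+01] F(X,Y,z) 5.33 -2.72 7.4 open 35.5 61.531109511852264
```

View pics/s4.png

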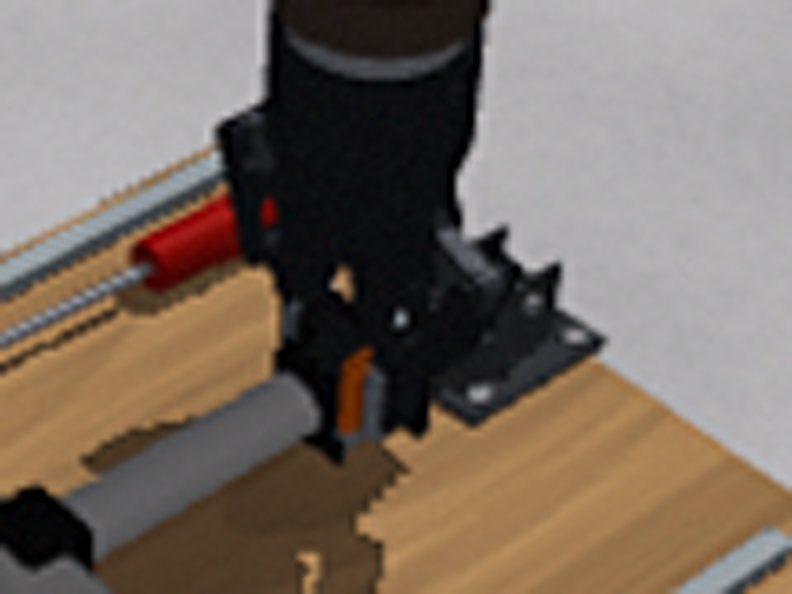

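The lever at crop (355,390) is upright against the collar with the finger on it. The foot has moved 75.3 mm against 75.2 mm wanted, and the screwdriver has not moved.

```bash
python3 -c "
from workcell import bot
print(bot.job_done())"
```

```text
the job is handed in; nothing more can be done
None
```

I handed the job in with the leg pushed in about 75.3 mm (the red ring measured at 75.2 mm), the lever shut, the collar still gripped at about 60 N, and no sign that anything else was disturbed.

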